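# Show and press the start key of the clipped fan remote

### The job

Show me which key starts the fan: on the flat remote held in the tray's clip, point at the round key with your fingertips about two centimetres above it, and stay there for at least two seconds without touching anything. Then press that round key gently all the way down and come away. Leave the remote lying in its clip, do not press its oblong key, do not pick anything up, and leave the projector remote, the air freshener and the coaster where they are.

Things in the scene. Friction and masses are not known exactly. Their poses are not given: they have to be found in the camera images.
- tray: Brushed aluminium tray on the smoked-glass sideboard top, 280 x 160 mm, rim 18 mm high, floor and walls 4 mm thick; it does not shift. Origin: centre of its underside; x along its length, z up. The steel spring clip stands inside it near its -x end (block at x = -102 mm; the sprung jaw's lip lies on the remote's top at x = -60 mm; nothing of the clip is higher than 50 mm above the sideboard). The tray may lie turned any way round.
- fan_remote: Flat black fan remote, 160 x 52 x 16 mm, about 120 g, lying loose lengthwise on the tray floor with its -x end under the clip's spring jaw (about 4 N holds it). Origin: centre of its underside, 4 mm above the sideboard; x along its length away from the clip, z up. Two keys of the same white plastic stand on its top face, one round, one oblong.
- fan_key_top (a point): Centre of the top of the round start key, a disc of 26 mm diameter in a thin grey ring, standing 6 mm proud of the remote's face (its top is 26 mm above the sideboard), on the remote's centre line 45 mm from its middle towards the free end, away from the clip. Axes as the remote's.
- fan_key (a joint): How far the round key is pressed down (m): 0 up, 0.004 fully down. A spring returns it: about 1.5 N starts it moving, about 4 N holds it fully down.
- timer_key_top (a point): Centre of the top of the oblong key, 13 mm (along the remote) x 36 mm (across), also 6 mm proud, 60 mm from the round key towards the clip. Not to be pressed.
- timer_key (a joint): How far the oblong key is pressed down (m): 0 up, 0.004 fully down; same spring.
- projector_remote: Bystander: red projector remote with many small buttons, 150 x 42 x 18 mm, lying loose on the sideboard beside the tray. Origin: centre of its underside, x along its length.
- freshener: Bystander: chrome air freshener shaped like a flip lighter, 38 x 16 x 62 mm, standing loose on the sideboard beside the tray. Origin: centre of its underside, z up.
- coaster: Bystander: round wooden coaster, 94 mm diameter, 9 mm thick, lying loose on the sideboard beside the tray. Origin: centre of its underside.
There are look-alikes about, which are no part of the job. Of the things that look like the fan_remote, take the one that is farthest to the robot's right at the start.

How it is judged:
On the way, in this order (a step that is already met when the one before it is completed fails the run):
1. fingertips dwell 2 s over the round key, touching nothing, key up: grasp point (tips are 19 mm lower) within 15 mm of its centre seen from above, 20 to 62 mm above its top (horizontal distance between the grasp point and fan_key_top below 0.015 m and z of the grasp point in the frame of fan_key_top between 0.02 and 0.062 m and contact force between the fingers and anything else below 0.1 N and value of joint fan_key below 0.001 m), for 2 s.
2. the fingers press the round key down, at least 3 of its 4 mm (value of joint fan_key above 0.003 m and contact force between the fingers and fan_remote above 0.5 N), for 0.05 s.
At the end, for the whole second after the job is handed in: Both keys are up again (under 1 mm pressed), the fan remote lies flat and at rest within 10 mm of where it was under its clip, and the projector remote, the air freshener (still standing) and the coaster are within 15 mm of where they were (value of joint each of fan_key, timer_key below 0.001 m and distance of fan_remote from where it was at the start of the episode below 0.01 m and angle between fan_remote's own z axis and vertical below 0.05 rad and linear speed of fan_remote below 0.01 m/s and distance of each of projector_remote, freshener, coaster from where it was at the start of the episode below 0.015 m and angle between freshener's own z axis and vertical below 0.1 rad); the robot touches nothing.
It fails at once if the oblong key is pressed (over 2 mm) (value of joint timer_key above 0.002 m).
It fails at once if the fan remote is lifted, carried or pushed away (over 10 mm) (distance of fan_remote from where it was at the start of the episode above 0.01 m).
It fails at once if the round key or the remote is pushed hard (over 30 N) (contact force between the fingers and fan_remote above 30 N).
It fails at once if the projector remote, the air freshener or the coaster is moved or lifted (over 15 mm) (distance of any of projector_remote, freshener, coaster from where it was at the start of the episode above 0.015 m).
It also fails if it takes over 38 s, if anything falls off the work surface, if the arm or the gripper's body presses on something with over 40 N, if the wrist force passes 120 N, or if a joint passes its speed limit or range.

### The arm

A 6-joint arm with a two-finger parallel gripper is mounted at the origin on the work surface. World frame = base frame: x ahead of the robot, y to its left, z up, the work surface at z = 0. Lengths are in m, angles in rad, forces in N, time in s.
With the tool pointing down it reaches from about 0.35 to 0.725 m from the base axis. Payload 4.3 kg.
Tool frame: the origin (TCP) lies at the very end of the fingers, on their centre line; the grasp point (between the pads) lies 19 mm behind it; z points along the fingers, y is the line along which they close (so a half turn about z gives the same grasp; the last joint's range is limited). The gripper opens to 85 mm and grips with 20 to 120 N. Pads are 22 mm wide; open, the fingers measure 114 mm over their backs; the gripper's body (76 mm by 85 mm) begins 54 mm behind the grasp point. The pads swing forward as they close: fully open they stand 13 mm farther back than shut.
Start: joints at [-1.322, 0.377, 0.081, 1.274, 0, 1.46], TCP at [0.202, -0.538, 0.231] pointing down, gripper open.
Joint ranges: [-2.72, 2.72], [-0.84, 1.66], [-1.02, 1.22], [-1.77, 2.12], [-1.37, 1.28], [-3.14, 3.14]. Speed limits (rad/s): [2.57, 2.57, 3.14, 3.14, 3.14, 3.14].

### API

Orientations are given as a rotation vector (axis times angle).
In Python, from plant import manip, camera, camera_info gives the robot as it stands.
- The arm moves only by the tool arm_command, never from a script. Its arguments are lists of equal length, an entry for each row: "offset": the shift along the tool's x, y, z in m, a list of three; "angular": the turn, a rotation vector about the tool's x, y, z in degrees, a list of three; "jaw": the finger opening in m, from 0 to 0.0854. In form: {"offset": [[x, y, z], ...], "angular": [[wx, wy, wz], ...], "jaw": [jaw, ...]}. A call has 1 to 5 rows; each row is the pose to reach, as a shift and turn from the pose commanded when the call began, along the tool's axes at that moment; what a row does not reach only later rows make up. A row lasts 1/8 s, in which the tool goes at most 62.5 mm and 10.7 degrees, less where a joint would pass 70% of its speed; a pose out of reach is approached as far as the arm can. A call with a gripper value outside its range is refused whole. The fingers move at their own pace and stop on an object; the grip force is fixed at half the most. Time passes only in rows, so rows that repeat a pose let the fingers close. It gives the time, the measured TCP pose, the force, the opening and the grip force at its end, in the units of the state.
- manip.state(): the state, without advancing time (a new reading comes with each control period).
- camera(name): name is "side" or "top" or "wrist"; returns the picture (400x640x3 uint8, red, green, blue); there is no depth.
- camera_info(name): a dict with "K" (3x3 intrinsics, pixels), "eye" and "rotation" of the camera in the world; the wrist camera has in their place "tool_from_camera" (4x4, takes a point from camera to tool coordinates, whose origin is the TCP and whose axes are the flange's). Camera axes: x right, y down, z forward; pixel columns grow to the right and rows downward; lengths in m; the calibration is good to about 2 mm. A picture is of the moment at which its call begins: read the wrist's pose just before it. camera_info takes no time and is no camera call.
- manip.finish_job(): hands the job in; it is judged then, once.
The state is a dict: "time": time; "joints": joint angles; "joint_vel": joint speeds; "joint_efforts": joint torques, N m; "ee_pos": TCP position; "orientation": TCP orientation; "force": force on the tool from outside, world axes, zero at the start; "ft_torque": the same for the moment, N m; "finger_gap": finger opening in m; "grasp_force": force on a finger pad.
Only numpy, scipy, OpenCV 4.12 (cv2) and the standard library are available. Lean on these libraries where they do the work, as an engineer would, in place of code of your own. Each camera call takes 0.05 s, during which the arm holds its last target. There are 200 camera calls.

## Working session

There is one attempt and no reset: what is moved stays moved. The work goes in short steps, Python scripts to look and compute and a tool call to move; the robot and the scene stay as the last step left them, time stands still between calls to the robot, and variables do not carry over. Pictures are saved under pics/ and viewed, at most 10 in all, crops included, and the job is handed in when it is done.

Besides the shell and the picture viewer there is one more tool, called after "Request:" by a JSON object that holds its "name" and its "arguments", one argument or row to a line. arm_command: Moves the arm, as the interface text tells. Its arguments: {"type":"object","properties":{"offset":{"type":"array","items":{"type":"array","items":{"type":"number"}}},"angular":{"type":"array","items":{"type":"array","items":{"type":"number"}}},"jaw":{"type":"array","items":{"type":"number"}}},"required":["offset","angular","jaw"]}

```bash
mkdir -p pics
python3 - <<'E'
from plant import manip,camera,camera_info
import cv2,numpy as np
s=manip.state();print({k:s[k] for k in('time','ee_pos','orientation','force','finger_gap')})
for n in('top','side'):
    cv2.imwrite(f'pics/{n}0.png',camera(n)[:,:,::-1]);print(n,camera_info(n))
print(camera_info('wrist'))
E
```

```text
{'time': 0.0, 'ee_pos': array([ 0.20178157, -0.53774195,  0.23032796]), 'orientation': array([-3.08912743e+00, -5.60228648e-01,  2.19112770e-04]), 'force': array([ 1.01161391,  0.30110461, -0.53384368]), 'finger_gap': 0.08528659186521481}
top {'K': array([[438.39774165,   0.        , 313.32712973],
       [  0.        , 438.39774165, 198.71341868],
       [  0.        ,   0.        ,   1.        ]]), 'eye': array([0.34115528, 0.04098492, 1.205301  ]), 'rotation': array([-2.10063659,  2.14761908, -0.15850885])}
side {'K': array([[392.15431172,   0.        , 324.31207685],
       [  0.        , 392.15431172, 197.05087665],
       [  0.        ,   0.        ,   1.        ]]), 'eye': array([0.19353255, 0.70323539, 0.48358245]), 'rotation': array([-0.62521677,  2.45549926, -1.44241957])}
{'K': array([[289.59761668,   0.        , 322.08116423],
       [  0.        , 289.59761668, 197.49249002],
       [  0.        ,   0.        ,   1.        ]]), 'tool_from_camera': array([[ 7.91628489e-04, -9.61438255e-01, -2.75019734e-01,
         6.89251791e-02],
       [ 9.99999610e-01,  6.53616261e-04,  5.93471967e-04,
        -6.45403730e-04],
       [-3.90829282e-04, -2.75020097e-01,  9.61438398e-01,
        -1.43550377e-01],
       [ 0.00000000e+00,  0.00000000e+00,  0.00000000e+00,
         1.00000000e+00]])}
```

View pics/top0.png

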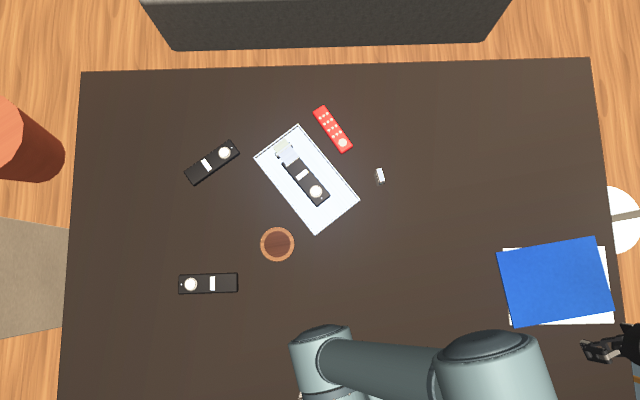

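View pics/side0.png

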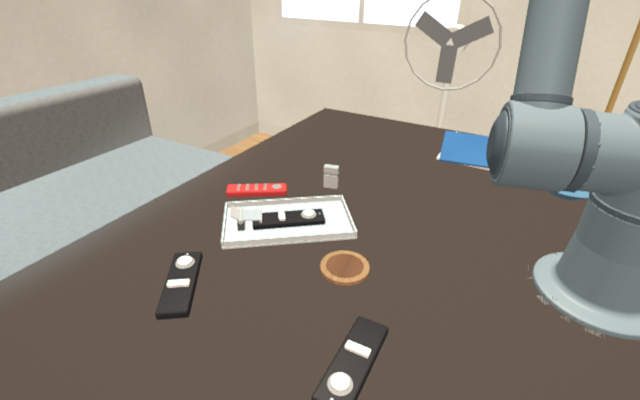

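The top view has three look-alike black remotes: (212,162), (305,180) in the tray clip, and (208,284). The one in the tray is the farthest to the robot's right (image right = -y) and is in the clip, so I choose it. Its round key is near (316,191) and its oblong key near (302,175). Bystanders are the projector remote (333,130), the freshener (380,176) and the coaster (277,244).

```bash
cat > h.py <<'E'
import cv2,numpy as np
from scipy.spatial.transform import Rotation as R
from plant import manip,camera,camera_info
def cam(n,s=None):
    i=camera_info(n)
    if n!='wrist': return i['K'],R.from_rotvec(i['rotation']).as_matrix(),i['eye']
    T=np.eye(4);T[:3,:3]=R.from_rotvec(s['orientation']).as_matrix();T[:3,3]=s['ee_pos']
    T=T@i['tool_from_camera'];return i['K'],T[:3,:3],T[:3,3]
def ray(c,p,z):
    K,Rm,e=c;d=Rm@np.linalg.solve(K,[*p,1.]);return e+d*(z-e[2])/d[2]
def pix(c,P):
    K,Rm,e=c;q=K@(Rm.T@(np.array(P)-e));return q[:2]/q[2]
def blobs(im,box,lo=150,amin=25):
    x0,y0,x1,y1=box;g=im[y0:y1,x0:x1].min(2)
    m=(g>lo).astype(np.uint8)
    n,_,st,c=cv2.connectedComponentsWithStats(m,connectivity=4)
    return [(c[i]+[x0,y0],st[i]) for i in range(1,n) if st[i,4]>=amin]
E
python3 - <<'E'
from h import *
for n,box in(('top',(284,158,330,206)),('side',(262,205,326,228))):
    im=cv2.imread(f'pics/{n}0.png');c=cam(n)
    for p,st in blobs(im,box,170,10): print(n,p.round(1),st,ray(c,p,.026).round(4))
im=cv2.imread('pics/top0.png')
cv2.imwrite('pics/crop0.png',cv2.resize(im[110:250,230:400],None,fx=4,fy=4,interpolation=cv2.INTER_NEAREST))
E
```

```text
top [288.9 160.7] [ 0  0 14  9 73] [0.6508 0.1281 0.026 ]
top [319.3 169.6] [ 16   0  30  35 537] [0.6233 0.0443 0.026 ]
top [294.4 192.3] [  0  11  31  37 561] [0.5613 0.1139 0.026 ]
top [301.7 174.2] [12 11 12 12 73] [0.6116 0.093  0.026 ]
top [315.5 190.9] [ 26  27  12  13 121] [0.564 0.056 0.026]
top [325.6 202.4] [35 39 11  9 53] [0.5312 0.029  0.026 ]
side [296.  211.8] [  0   0  64  23 627] [0.5876 0.0721 0.026 ]
```

View pics/crop0.png

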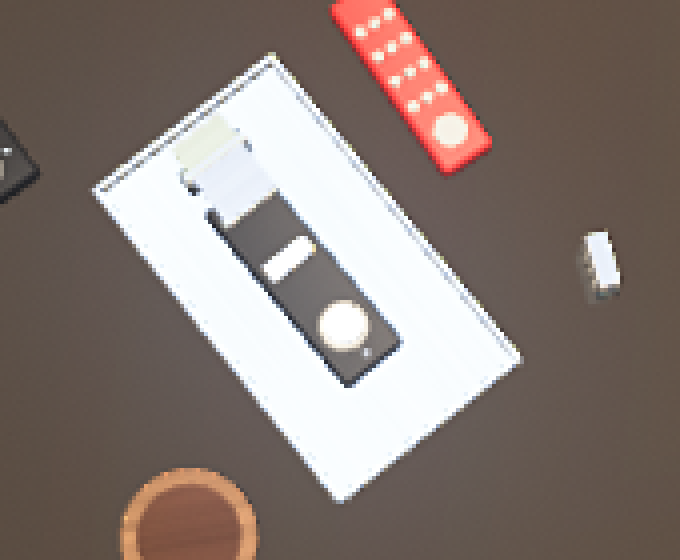

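The crop confirms it: a black remote under the clip, round key at the free end, oblong key towards the clip. The measured key spacing is 60.3 mm against 60 mm expected. The round key is at (0.564, 0.056). Next I approach with the jaw closed.

Request:
{"name": "arm_command", "arguments": {
  "offset": [
    [0.036, -0.029, 0],
    [0.073, -0.057, 0],
    [0.109, -0.086, 0],
    [0.146, -0.115, 0],
    [0.182, -0.143, 0]
  ],
  "angular": [
    [0, 0, 0],
    [0, 0, 0],
    [0, 0, 0],
    [0, 0, 0],
    [0, 0, 0]
  ],
  "jaw": [0, 0, 0, 0, 0]
}}

```text
time: 0.72
ee_pos: [0.3225, -0.3389, 0.2309]
orientation: [-3.091, -0.56, 0.0]
force: [1.0, 0.1, 0.7]
finger_gap: 0.0002
grasp_force: 0.0
```

Request:
{"name": "arm_command", "arguments": {
  "offset": [
    [0.036, -0.029, 0],
    [0.073, -0.057, 0],
    [0.109, -0.086, 0],
    [0.146, -0.115, 0],
    [0.182, -0.143, 0]
  ],
  "angular": [
    [0, 0, 0],
    [0, 0, 0],
    [0, 0, 0],
    [0, 0, 0],
    [0, 0, 0]
  ],
  "jaw": [0, 0, 0, 0, 0]
}}

```text
time: 1.35
ee_pos: [0.4426, -0.1413, 0.231]
orientation: [-3.091, -0.561, 0.001]
force: [-0.1, 0.4, -0.6]
finger_gap: 0.0001
grasp_force: 0.0
```

Request:
{"name": "arm_command", "arguments": {
  "offset": [
    [0.036, -0.029, 0.01],
    [0.073, -0.057, 0.03],
    [0.109, -0.086, 0.05],
    [0.146, -0.115, 0.07],
    [0.182, -0.143, 0.09]
  ],
  "angular": [
    [0, 0, -3],
    [0, 0, -7],
    [0, 0, -11],
    [0, 0, -15],
    [0, 0, -17]
  ],
  "jaw": [0, 0, 0, 0, 0]
}}

```text
time: 1.98
ee_pos: [0.5628, 0.0565, 0.1402]
orientation: [-2.974, -1.014, 0.001]
force: [0.4, -0.7, 0.2]
finger_gap: -0.0001
grasp_force: 0.0
```

Run:
```python
from h import *
s=manip.state();print(s['time'],s['ee_pos'],s['joints'],s['finger_gap'],s['force'],R.from_rotvec(s['orientation']).as_matrix().round(3))
im=camera('wrist');cv2.imwrite('pics/w1.png',im[:,:,::-1]);c=cam('wrist',s)
print(pix(c,[.564,.056,.026]),pix(c,[.6116,.093,.026]),pix(c,s['ee_pos']))
for p,st in blobs(im,(0,0,640,400),170,200): print(p.round(1),st,ray(c,p,.026).round(4))
```

```text
1.975 [0.56278791 0.05645061 0.14019834] [-1.20423390e-02  4.00146977e-01 -1.24665512e-01  1.04668997e+00
 -2.45778397e-04  2.47250551e+00] -8.332835751423391e-05 [ 0.43274526 -0.66181951  0.22414139] [[ 0.792  0.611 -0.001]
 [ 0.611 -0.792 -0.   ]
 [-0.001 -0.    -1.   ]]
[324.08310869 191.88664909] [324.01235427 124.38027654] [323.40871498 247.26356797]
[239.7 130.5] [ 229    0   22  273 1185] [0.5628 0.1478 0.026 ]
[327.7 118. ] [  238     0   182   268 32599] [0.6177 0.0937 0.026 ]
[413.9 130.8] [ 399    0   30  274 1172] [0.6551 0.0279 0.026 ]
[489.  120.9] [477 108  25  27 546] [ 0.7007 -0.0176  0.026 ]
[323.2 123.3] [303 116  42  16 651] [0.6119 0.0941 0.026 ]
[323.8 189.3] [306 172  36  35 935] [0.5658 0.0578 0.026 ]
[504.5 288.8] [488 271  34  37 559] [ 0.5957 -0.1519  0.026 ]
```

View pics/w1.png

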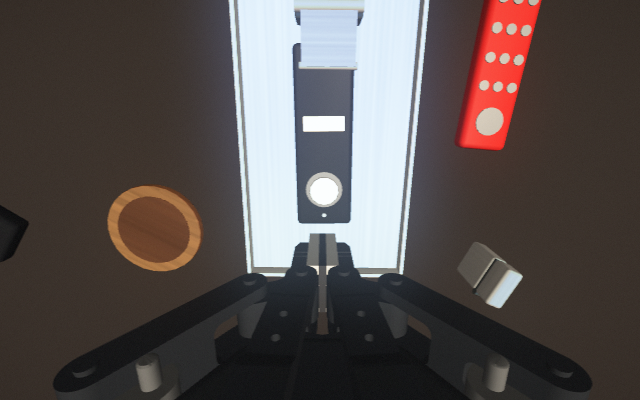

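The wrist view shows the round key at (324,189) and the oblong key at (323,123). Cast onto the plane, the round key is at (0.566, 0.058), within 2–3 mm of the top view. The remote runs along tool x. Now I descend to the hover and dwell.

Request:
{"name": "arm_command", "arguments": {
  "offset": [
    [0.002, 0, 0.03],
    [0.002, 0, 0.055],
    [0.002, 0, 0.075],
    [0.002, 0, 0.088],
    [0.002, 0, 0.093]
  ],
  "angular": [
    [0, 0, 0],
    [0, 0, 0],
    [0, 0, 0],
    [0, 0, 0],
    [0, 0, 0]
  ],
  "jaw": [0, 0, 0, 0, 0]
}}

```text
time: 2.65
ee_pos: [0.5634, 0.0561, 0.0475]
orientation: [-2.974, -1.011, 0.002]
force: [0.2, 0.4, 0.8]
finger_gap: -0.0005
grasp_force: 0.0
```

Run:
```python
from h import *
s=manip.state();print(s['time'],s['ee_pos'],s['force'])
im=camera('wrist');c=cam('wrist',s);cv2.imwrite('pics/w2.png',im[:,:,::-1])
print(pix(c,[.565,.057,.026]),pix(c,s['ee_pos']))
for p,st in blobs(im,(200,0,450,400),200,200): print(p.round(1),st,ray(c,p,.026).round(4))
```

```text
2.65 [0.56341222 0.05608611 0.04747516] [0.17846391 0.43480294 0.8105692 ]
[323.67385819 229.0449632 ] [323.3952856  247.25096013]
[242.5 134.7] [    0     0    86   284 19590] [0.5821 0.1274 0.026 ]
[404.9 134.6] [   87     0   163   288 21807] [0.6374 0.0557 0.026 ]
[322.7 128.4] [  90  117   66   24 1542] [0.6121 0.0941 0.026 ]
[205.5 232.3] [  0 161  14 129 531] [0.519  0.1132 0.026 ]
[444.7 255.8] [238 209  12  85 315] [ 0.5971 -0.0143  0.026 ]
[323.7 224.6] [102 211  43  31 889] [0.5673 0.0588 0.026 ]
```

View pics/w2.png

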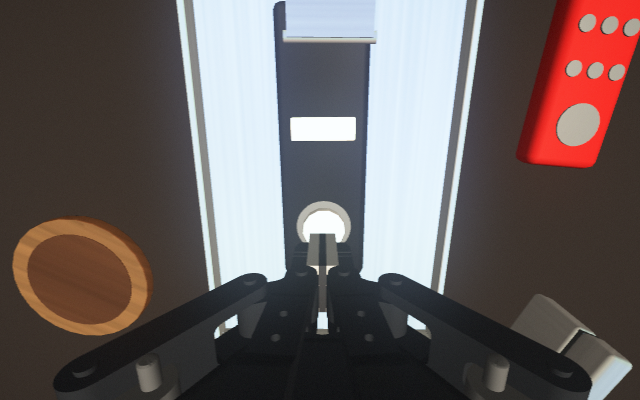

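The tips stand over the disc (ring centred near (324,225), partly hidden by the fingers), about 2 mm off centre. Taking the oblong key minus 60 mm also gives (0.565, 0.057). I nudge 2 mm and dwell.

Request:
{"name": "arm_command", "arguments": {
  "offset": [
    [0.002, 0, 0.001],
    [0.002, 0, 0.001],
    [0.002, 0, 0.001],
    [0.002, 0, 0.001],
    [0.002, 0, 0.001]
  ],
  "angular": [
    [0, 0, 0],
    [0, 0, 0],
    [0, 0, 0],
    [0, 0, 0],
    [0, 0, 0]
  ],
  "jaw": [0, 0, 0, 0, 0]
}}

```text
time: 3.32
ee_pos: [0.5657, 0.0574, 0.0474]
orientation: [2.974, 1.011, 0.0]
force: [0.1, -0.4, -0.2]
finger_gap: -0.0
grasp_force: 0.0
```

Request:
{"name": "arm_command", "arguments": {
  "offset": [
    [0, 0, 0],
    [0, 0, 0],
    [0, 0, 0],
    [0, 0, 0],
    [0, 0, 0]
  ],
  "angular": [
    [0, 0, 0],
    [0, 0, 0],
    [0, 0, 0],
    [0, 0, 0],
    [0, 0, 0]
  ],
  "jaw": [0, 0, 0, 0, 0]
}}

```text
time: 3.95
ee_pos: [0.5657, 0.0574, 0.0473]
orientation: [2.974, 1.011, -0.0]
force: [0.9, 0.3, -0.0]
finger_gap: -0.0
grasp_force: 0.0
```

Request:
{"name": "arm_command", "arguments": {
  "offset": [
    [0, 0, 0],
    [0, 0, 0],
    [0, 0, 0],
    [0, 0, 0],
    [0, 0, 0]
  ],
  "angular": [
    [0, 0, 0],
    [0, 0, 0],
    [0, 0, 0],
    [0, 0, 0],
    [0, 0, 0]
  ],
  "jaw": [0, 0, 0, 0, 0]
}}

```text
time: 4.58
ee_pos: [0.5657, 0.0574, 0.0473]
orientation: [2.974, 1.011, 0.0]
force: [-0.2, -0.6, 0.3]
finger_gap: 0.0003
grasp_force: 0.0
```

Request:
{"name": "arm_command", "arguments": {
  "offset": [
    [0, 0, 0],
    [0, 0, 0],
    [0, 0, 0],
    [0, 0, 0],
    [0, 0, 0]
  ],
  "angular": [
    [0, 0, 0],
    [0, 0, 0],
    [0, 0, 0],
    [0, 0, 0],
    [0, 0, 0]
  ],
  "jaw": [0, 0, 0, 0, 0]
}}

```text
time: 5.2
ee_pos: [0.5657, 0.0574, 0.0473]
orientation: [2.974, 1.011, -0.0]
force: [0.0, 0.5, -0.5]
finger_gap: 0.0002
grasp_force: 0.0
```

Request:
{"name": "arm_command", "arguments": {
  "offset": [
    [0, 0, 0],
    [0, 0, 0],
    [0, 0, 0],
    [0, 0, 0],
    [0, 0, 0]
  ],
  "angular": [
    [0, 0, 0],
    [0, 0, 0],
    [0, 0, 0],
    [0, 0, 0],
    [0, 0, 0]
  ],
  "jaw": [0, 0, 0, 0, 0]
}}

```text
time: 5.82
ee_pos: [0.5657, 0.0574, 0.0473]
orientation: [2.974, 1.011, -0.0]
force: [0.2, 0.6, -0.4]
finger_gap: -0.0002
grasp_force: 0.0
```

The dwell lasted over 2.5 s with no contact. Next I approach to just above the key, then press in small steps.

Request:
{"name": "arm_command", "arguments": {
  "offset": [
    [0, 0, 0.006],
    [0, 0, 0.012],
    [0, 0, 0.017],
    [0, 0, 0.019],
    [0, 0, 0.019]
  ],
  "angular": [
    [0, 0, 0],
    [0, 0, 0],
    [0, 0, 0],
    [0, 0, 0],
    [0, 0, 0]
  ],
  "jaw": [0, 0, 0, 0, 0]
}}

```text
time: 6.45
ee_pos: [0.5655, 0.0574, 0.028]
orientation: [-2.974, -1.011, 0.001]
force: [-0.5, 0.6, 0.2]
finger_gap: -0.0002
grasp_force: 0.0
```

Request:
{"name": "arm_command", "arguments": {
  "offset": [
    [0, 0, 0.001],
    [0, 0, 0.002],
    [0, 0, 0.003],
    [0, 0, 0.004],
    [0, 0, 0.004]
  ],
  "angular": [
    [0, 0, 0],
    [0, 0, 0],
    [0, 0, 0],
    [0, 0, 0],
    [0, 0, 0]
  ],
  "jaw": [0, 0, 0, 0, 0]
}}

```text
time: 7.08
ee_pos: [0.5659, 0.0574, 0.0245]
orientation: [2.974, 1.011, 0.001]
force: [-0.8, -0.2, 2.5]
finger_gap: 0.0
grasp_force: 1.2
```

Request:
{"name": "arm_command", "arguments": {
  "offset": [
    [0, 0, 0.0005],
    [0, 0, 0.001],
    [0, 0, 0.0015],
    [0, 0, 0.0015],
    [0, 0, 0.0015]
  ],
  "angular": [
    [0, 0, 0],
    [0, 0, 0],
    [0, 0, 0],
    [0, 0, 0],
    [0, 0, 0]
  ],
  "jaw": [0, 0, 0, 0, 0]
}}

```text
time: 7.7
ee_pos: [0.5659, 0.0574, 0.0229]
orientation: [2.974, 1.011, 0.0]
force: [-0.7, -0.3, 2.8]
finger_gap: -0.0002
grasp_force: 1.7
```

Request:
{"name": "arm_command", "arguments": {
  "offset": [
    [0, 0, 0.0005],
    [0, 0, 0.001],
    [0, 0, 0.001],
    [0, 0, 0.001]
  ],
  "angular": [
    [0, 0, 0],
    [0, 0, 0],
    [0, 0, 0],
    [0, 0, 0]
  ],
  "jaw": [0, 0, 0, 0]
}}

```text
time: 8.2
ee_pos: [0.5659, 0.0574, 0.0221]
orientation: [2.974, 1.011, 0.001]
force: [-1.1, 0.1, 5.2]
finger_gap: -0.0
grasp_force: 2.6
```

Request:
{"name": "arm_command", "arguments": {
  "offset": [
    [0, 0, 0.0005],
    [0, 0, 0.001],
    [0, 0, 0.001]
  ],
  "angular": [
    [0, 0, 0],
    [0, 0, 0],
    [0, 0, 0]
  ],
  "jaw": [0, 0, 0]
}}

```text
time: 8.57
ee_pos: [0.5659, 0.0574, 0.0219]
orientation: [2.974, 1.011, 0.001]
force: [-3.3, 0.1, 11.8]
finger_gap: -0.0001
grasp_force: 5.8
```

The tip stopped at z = 0.0219 and the force rose to 12 N, so the key is at its end stop. I come away.

Request:
{"name": "arm_command", "arguments": {
  "offset": [
    [0, 0, -0.003],
    [0, 0, -0.01],
    [0, 0, -0.03],
    [0, 0, -0.07],
    [0, 0, -0.12]
  ],
  "angular": [
    [0, 0, 0],
    [0, 0, 0],
    [0, 0, 0],
    [0, 0, 0],
    [0, 0, 0]
  ],
  "jaw": [0, 0, 0, 0, 0]
}}

```text
time: 9.2
ee_pos: [0.5639, 0.0574, 0.1404]
orientation: [-2.973, -1.011, 0.006]
force: [1.3, 0.3, 0.1]
finger_gap: 0.0002
grasp_force: 0.0
```

Request:
{"name": "arm_command", "arguments": {
  "offset": [
    [0, 0, 0],
    [0, 0, 0]
  ],
  "angular": [
    [0, 0, 0],
    [0, 0, 0]
  ],
  "jaw": [0, 0]
}}

```text
time: 9.45
ee_pos: [0.5652, 0.0574, 0.1403]
orientation: [-2.974, -1.011, 0.001]
force: [0.2, -0.3, -1.2]
finger_gap: -0.0002
grasp_force: 0.0
```

Run:
```python
from h import *
s=manip.state();print(s['time'],s['ee_pos'],s['force'])
im=camera('wrist');c=cam('wrist',s)
for p,st in blobs(im,(290,90,370,240),170,200): print(p.round(1),st,ray(c,p,.026).round(4))
cv2.imwrite('pics/w3.png',im[:,:,::-1])
```

```text
9.45 [0.5652374  0.05741532 0.14025438] [ 0.22105319 -0.25564863 -1.16634312]
[342.3 177.4] [   0    0   80  150 4152] [0.5873 0.0522 0.026 ]
[322.3 126.1] [ 12  29  42  16 637] [0.6121 0.0941 0.026 ]
[323.  191.8] [ 16  85  35  34 921] [0.5659 0.0578 0.026 ]
```

View pics/w3.png

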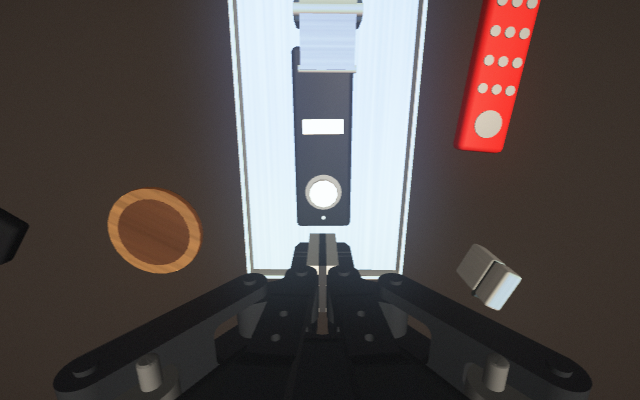

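The remote is still under its clip, with the keys at (323,192) and (322,126) within 0.2 mm of their earlier positions. The bystanders look unmoved. I hand in.

```bash
python3 -c "
from plant import manip
print(manip.finish_job())"
```

```text
the job is handed in; nothing more can be done
None
```

I pointed at the round fan key for over 2.5 s, pressed it to its stop (about 12 N) and backed away; the remote and bystanders look unmoved, and the job is handed in, though no verdict came back.

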